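# Clear the mug off the tea box and slide its cover open

## Robot

A 6-joint arm with a two-finger parallel gripper is mounted at the origin on the work surface. World frame = base frame: x ahead of the robot, y to its left, z up, the work surface at z = 0. Lengths are in mm, angles in rad, forces in N, time in s.
With the tool pointing down it reaches from about 275 to 1000 mm from the base axis. Payload 8.4 kg.
Tool frame: the origin (TCP) lies at the very end of the fingers, on their centre line; the grasp point (between the pads) lies 19 mm behind it (r.grasp_offset is the distance from the TCP to the grasp point, in mm); z points along the fingers, y is the line along which they close (so a half turn about z gives the same grasp; the last joint's range is limited). The gripper opens to 85 mm and grips with 20 to 120 N. Pads are 22 mm wide; open, the fingers measure 114 mm over their backs; the gripper's body (76 mm by 85 mm) begins 54 mm behind the grasp point. The pads swing forward as they close: fully open they stand 13 mm farther back than shut.
Start: joints at [-1.251, 0.353, 1.633, -0, 1.155, -0.002], TCP at [197.67, -592.92, 231.281] pointing down, gripper open.
Joint ranges: [-2.63, 2.63], [-0.92, 2.1], [0.06, 2.66], [-1.3, 4.44], [0, 2.69], [-3.02, 3.02]. Speed limits (rad/s): [2.22, 2.22, 2.79, 3.14, 3.14, 3.14].

## Interface

Orientations are given as [roll, pitch, yaw] about the fixed x, y, z axes, in that order (R = Rz(yaw) Ry(pitch) Rx(roll)).
In Python, from workcell import r gives the robot as it stands.
- The arm moves only by the tool move_arm, never from a script. Its argument "deltas" is a list that holds one entry, the list of rows, each a list of 6 numbers: the shift along the tool's x, y, z in units of 25 cm (1.0 is 25 cm), then the turn, a rotation vector about the tool's x, y, z in units of pi/4 rad (1.0 is pi/4 rad). In form: [[[x, y, z, rx, ry, rz], ...]]. A call has 1 to 12 rows; each row is the pose to reach, as a shift and turn from the pose commanded when the call began, along the tool's axes at that moment; what a row does not reach only later rows make up. A row lasts 1/10 s, in which the tool goes at most 50 mm and 8.59 degrees, less where a joint would pass 70% of its speed; a pose out of reach is approached as far as the arm can. A call with a number of a shift or a turn outside -1 to 1 is refused whole. A call with a gripper value outside its range is refused whole. "claw" is the closure, from 0 (fully open) to 1 (shut), set as the call begins (left out, the last holds). The fingers move at their own pace and stop on an object; "newtons" is the grip in N (left out, the last holds). Time passes only in rows, so rows that repeat a pose let the fingers close. It gives the time, the measured TCP pose, the force, the opening and the grip force at its end, in the units of the state.
- r.state(): the state, without advancing time (a new reading comes with each control period).
- r.camera(name): name is "side" or "top" or "wrist"; returns the picture (480x640x3 uint8, blue, green, red); there is no depth.
- r.get_calibration(name): a dict with "fx", "fy", "cx", "cy" (pixels), "extrinsics" (4x4, takes a point from world to camera coordinates). Camera axes: x right, y up, looking along -z (the intrinsics and any distortion apply to the point x, -y, -z); pixel columns grow to the right and rows downward; lengths in mm; the calibration is good to about 2 mm. A picture is of the moment at which its call begins: read the wrist's pose just before it. get_calibration takes no time and is no camera call; for the wrist camera it gives the pose at the moment of the call.
- r.close_job(): hands the job in; it is judged then, once.
Trained networks look in the newest picture that a camera, given by its name, has taken for a name from the list of things; names that differ only in an ending like _2 or _b are one class to them, and where a whole thing is asked for, a point or a joint stands for the part that bears it (a point fixed in the world has none). Each returns a list of dicts, best first, with "confidence" (0 to 1); they miss things now and then, are a little off and sometimes report something else, mostly with a low value. They report only what shows in the picture. A call takes as long as a camera call.
- r.boxes_of(camera, query): "xy" ([column, row] in pixels, amid what is visible of it).
- r.masks_of(camera, query): "pixels" (480x640 bool, what is visible of it) and "xy" ([column, row] in pixels, amid what is visible of it).
The state is a dict: "t": time; "joint_pos": joint angles; "qd": joint speeds; "tau": joint torques, N m; "tool_pos": TCP position; "tcp_rot": TCP orientation; "wrist_force": force on the tool from outside, world axes, zero at the start; "moment": the same for the moment, N m; "finger_gap": finger opening in mm; "gripper_force": force on a finger pad.
Only numpy, scipy, OpenCV 4.12 (cv2) and the standard library are available. Lean on these libraries where they do the work, as an engineer would, in place of code of your own. Each camera call takes 0.05 s, during which the arm holds its last target. There are 200 camera calls.

## Task

A mug has been left standing on the runway of the tea box, in the way of its sliding cover. Lift the mug off and set it down gently and upright, not dropped, with its whole foot on the square cork mat beside the box; then slide the cover fully open, against its end stop, so that the tea compartment is uncovered. Leave the saucer, the wide cup, the jar and the spoon where they are.

Things in the scene. Friction and masses are not known exactly. Their poses are not given: they have to be found in the camera images.
- tea_box: fixed light-wood box, 130 (x) by 340 (y) mm; origin at the centre of its underside, z up. Its -y half is a compartment under the cover, its +y half a flat runway. The cover slides along the box's own +y between two lipped rails on the long edges (tops 76 mm above the counter, 104 mm free between the lips)
- runway (a point): centre of the runway's flat top, 60 mm above the counter, at y = +80 mm of the box; the runway is 159 mm long, closed at its +y end by an end stop 76 mm high
- cover (a joint): slide of the cover along the box's +y, in m: 0 = compartment closed, 0.163 = fully open against the end stop. Friction about 2 N; stays where it is left. The cover is a flat darker-wood plate 112 by 158 by 8 mm, upper face 69.5 mm above the counter
- cover_bar (a point): centre of the top of the cover's upright steel bar, 94.5 mm above the counter; it moves with the cover. The bar is 66 mm long along the box's x, 14 mm thick along the box's y (the sliding direction) and stands 25 mm above the cover, at the middle of the cover
- mug: loose melamine mug, 88 mm tall, about 0.2 kg, outer diameter 52 mm at the foot and 62 mm at the rim, wall 4 mm, open at the top. It stands on the runway at first. Origin at the centre of the underside, z up; a flat loop handle sticks out to its own +y, to 63 mm from the axis
- mug_handle (a point): centre of the top of the mug's handle, 80 mm above the mug's underside and 58 mm from its axis along its +y. The handle is a vertical loop 14 mm thick (mug's x), from 30 to 80 mm above the underside
- cork_mat: fixed square cork mat, 130 by 130 mm and 10 mm thick, lying on the counter on one side of the box (left or right). Origin at the centre of its underside
- saucer: bystander: loose round white saucer, 124 mm across, 16 mm high, on the other side of the box. Origin at the centre of its underside
- wide_cup: bystander: loose wide low cup with a handle, 100 mm across, 60 mm high, beyond the mat or the saucer. Origin at the centre of its underside
- jar: bystander: loose closed glass jar, 72 mm across, 110 mm high, beyond the mat or the saucer. Origin at the centre of its underside
- spoon: bystander: loose steel spoon 150 mm long, lying on the counter between the robot and the box

How it is judged:
By the outcome, as a careful person would: the job done as asked, in the order asked, and still so for the second after the job is handed in, with the robot touching nothing.
It also fails if it takes over 54 s, if anything falls off the work surface, if the arm or the gripper's body presses on something with over 40 N, if the wrist force passes 120 N, or if a joint passes its speed limit or range.

## Working session

There is one attempt and no reset: what is moved stays moved. The work goes in short steps, Python scripts to look and compute and a tool call to move; the robot and the scene stay as the last step left them, time stands still between calls to the robot, and variables do not carry over. Pictures are saved under pics/ and viewed, at most 10 in all, crops included, and the job is handed in when it is done.

Besides the shell and the picture viewer there is one more tool, called after "Emit:" in YAML: its name, and indented under it one key for each argument. move_arm: Moves the arm, as the interface text tells. Shifts and turns lie within -1 to 1; 1 stands for 25 cm of shift or pi/4 rad of turn. Its arguments: {"type":"object","properties":{"deltas":{"type":"array","items":{"type":"array","items":{"type":"array","items":{"type":"number","minimum":-1,"maximum":1}}}},"claw":{"type":"number"},"newtons":{"type":"number"}},"required":["deltas"]}

```bash
ls; mkdir -p pics; python3 - <<'E'
from workcell import r
import cv2,numpy as np
for c in("top","side"):
    im=r.camera(c); cv2.imwrite(f"pics/{c}0.png",im)
    k=r.get_calibration(c); print(c,{a:np.round(b,4).tolist() for a,b in k.items()})
    for q in("tea_box","runway","cover","cover_bar","mug","mug_handle","cork_mat","saucer","wide_cup","jar","spoon"):
        print(q,[(np.round(d["xy"],1).tolist(),round(d["confidence"],2)) for d in r.boxes_of(c,q)[:3]])
print(r.state())
E
```

```text
pics
top {'fx': 513.9522, 'fy': 513.9522, 'cx': 317.8881, 'cy': 231.6273, 'extrinsics': [[-0.0139, -0.9996, 0.0236, -11.4128], [0.9887, -0.0102, 0.1498, -537.7387], [-0.1495, 0.0255, 0.9884, -1002.8806], [0.0, 0.0, 0.0, 1.0]]}
tea_box [([320.4, 226.3], 0.96), ([320.0, 329.8], 0.23)]
runway [([321.4, 223.3], 0.81)]
cover [([320.4, 332.2], 0.64), ([350.5, 215.2], 0.6)]
cover_bar [([349.6, 216.0], 0.97)]
mug [([268.2, 225.9], 0.7)]
mug_handle [([271.4, 224.8], 0.64), ([131.4, 163.3], 0.56)]
cork_mat [([142.5, 242.1], 0.64)]
saucer [([471.5, 241.5], 0.63)]
wide_cup [([463.5, 147.7], 0.72)]
jar [([130.4, 165.6], 0.58)]
spoon [([321.6, 330.3], 0.62)]
side {'fx': 528.2924, 'fy': 528.2924, 'cx': 313.5051, 'cy': 242.8644, 'extrinsics': [[-0.9463, -0.3231, -0.0139, 510.733], [0.2351, -0.7169, 0.6564, -219.0833], [-0.222, 0.6178, 0.7543, -1079.9449], [0.0, 0.0, 0.0, 1.0]]}
tea_box [([321.3, 276.2], 0.8)]
runway []
cover [([314.1, 237.6], 0.85), ([319.7, 278.7], 0.48)]
cover_bar [([315.9, 237.1], 0.64), ([303.0, 280.4], 0.61)]
mug [([304.3, 279.3], 0.62)]
mug_handle [([303.5, 281.2], 0.88), ([32
[... 228 characters left out ...]
([290.8, 168.2], 0.49)]
{'t': 1.2, 'joint_pos': array([-1.25136552e+00,  3.53003470e-01,  1.63338526e+00, -1.86347322e-05,
        1.15513685e+00, -2.42803612e-03]), 'qd': array([-0.00096061, -0.00046593,  0.00056598,  0.00131178, -0.00025824,
        0.00111747]), 'tau': array([ 1.87033493e-05, -6.05184317e+01, -3.42429399e+01, -1.18534545e-04,
        1.14869737e-03,  4.51550051e-06]), 'tool_pos': array([ 197.69459804, -592.94389854,  231.28511802]), 'tcp_rot': array([3.14152562e+00, 1.72113140e-05, 3.21866362e-01]), 'wrist_force': array([-0.58534646,  0.5258318 , -0.18043558]), 'moment': array([-0.00281339,  0.04777279, -0.01715198]), 'gripper_force': 0.0, 'finger_gap': 85.33813274607115}
```

View pics/top0.png

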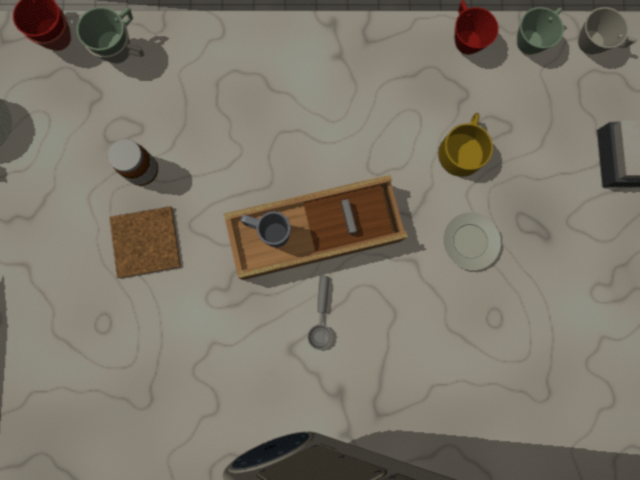

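View pics/side0.png

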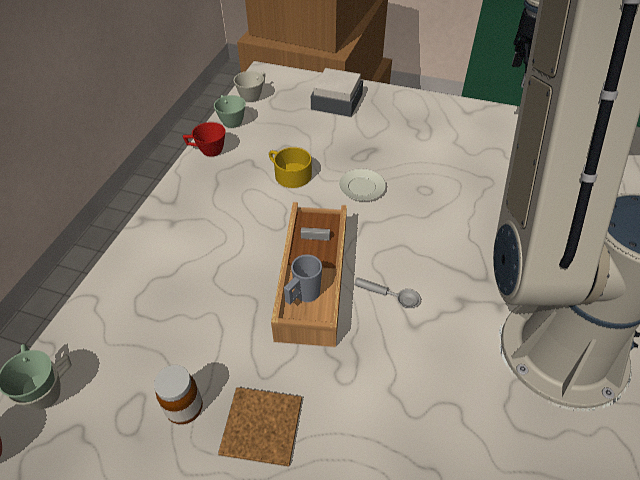

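The top view has +x up and +y left. The box spans (226,212)–(405,238), with the mug at (274,228), its handle to the upper left at (248,221), and the bar at (349,216). The mat is at (145,242) and the jar is above it at (130,160). The side view agrees, and the spoon lies clear on the robot's side of the box. I'll fit the poses by silhouette.

```bash
cat > h.py <<'E'
from workcell import r
import cv2,numpy as np
from scipy.optimize import minimize
def proj(k,P):
    E=np.array(k["extrinsics"]);p=P@E[:3,:3].T+E[:3,3]
    return np.c_[k["cx"]+k["fx"]*p[:,0]/-p[:,2],k["cy"]+k["fy"]*(-p[:,1])/-p[:,2]]
def ray(k,u,v,z):
    E=np.array(k["extrinsics"]);R=E[:3,:3];c=-R.T@E[:3,3]
    d=R.T@np.array([(u-k["cx"])/k["fx"],-(v-k["cy"])/k["fy"],-1]);return c+d*(z-c[2])/d[2]
def cuboid(x,y,z0,z1): return np.array([[a,b,c] for a in(-x/2,x/2) for b in(-y/2,y/2) for c in(z0,z1)],float)
t=np.linspace(0,2*np.pi,40)
def cyl(rads): return np.vstack([np.c_[R*np.cos(t),R*np.sin(t),0*t+z] for R,z in rads])
H=cuboid(14,35,30,80)+[0,45.5,0]
MODELS=dict(tea_box=[cuboid(130,340,0,76)],cork_mat=[cuboid(130,130,0,10)],mug=[cyl([(26,0),(31,88)]),H],
  cover_bar=[cuboid(66,14,69.5,94.5)],jar=[cyl([(36,0),(36,110)])])
def sil(k,name,p,z,S=4):
    c,s=np.cos(p[2]),np.sin(p[2]);R=np.array([[c,-s,0],[s,c,0],[0,0,1]])
    im=np.zeros((480*S,640*S),np.uint8)
    for M in MODELS[name]:
        q=proj(k,M@R.T+[p[0],p[1],z]); q=(q+.5)*S
        cv2.fillConvexPoly(im,cv2.convexHull(q.astype(np.float32)).round().astype(np.int32),1)
    return cv2.resize(im.astype(np.float32),(640,480),interpolation=cv2.INTER_AREA)
def fit(name,p0,z,cams=("top","side"),masks=None):
    ks={c:r.get_calibration(c) for c in cams}; ms={}
    for c in cams:
        d=masks[c] if masks else r.masks_of(c,name)[0]["pixels"]
        ms[c]=np.asarray(d,np.float32)
    def f(p):
        L=0
        for c in cams:
            s=sil(ks[c],name,p,z);L+=1-np.minimum(s,ms[c]).sum()/np.maximum(s,ms[c]).sum()
        return L/len(cams)
    S=np.array([p0]+[np.array(p0)+d for d in([15,0,0],[0,15,0],[0,0,.25])])
    o=minimize(f,p0,method="Nelder-Mead",options=dict(initial_simplex=S,xatol=.1,fatol=1e-5,maxiter=150))
    return o.x,o.fun
E
python3 - <<'E'
from h import *
k=r.get_calibration("top")
for c in("top","side"): r.camera(c)
def g(u,v,z,yaw): q=ray(k,u,v,z); return [q[0],q[1],yaw]
for n,p0,z in(("tea_box",g(316,227,76,.2),0),("cork_mat",g(145,242,10,.1),0),("mug",g(274,228,148,1.0-.2),60),("cover_bar",g(349,216,94,.2),0),("jar",g(126,156,110,0),0)):
    for cs in(("top","side"),("top",),("side",)):
        try: x,f=fit(n,p0,z,cs); print(n,cs,np.round(p0,2),np.round(x,3),round(f,3))
        except Exception as e: print(n,cs,e)
for u,v in((226,212),(390,178),(405,238),(241,277)): print(ray(k,u,v,76).round())
print("handle px",ray(k,244,219,140).round())
E
```

```text
tea_box ('top', 'side') list index out of range
tea_box ('top',) [ 5.4144e+02 -1.3450e+01  2.0000e-01] [ 5.46206e+02 -1.04180e+01  2.26000e-01] 0.118
tea_box ('side',) list index out of range
cork_mat ('top', 'side') [5.2420e+02 3.3915e+02 1.0000e-01] [5.26463e+02 3.42041e+02 1.67000e-01] 0.029
cork_mat ('top',) [5.2420e+02 3.3915e+02 1.0000e-01] [5.26956e+02 3.42695e+02 1.68000e-01] 0.03
cork_mat ('side',) [5.2420e+02 3.3915e+02 1.0000e-01] [5.26445e+02 3.41291e+02 1.70000e-01] 0.022
mug ('top', 'side') [528.81  64.51   0.8 ] [5.3040e+02 6.7256e+01 3.7100e-01] 0.254
mug ('top',) [528.81  64.51   0.8 ] [529.947  67.727   1.938] 0.255
mug ('side',) [528.81  64.51   0.8 ] [5.30521e+02 6.65600e+01 3.52000e-01] 0.205
cover_bar ('top', 'side') [ 5.5948e+02 -7.7270e+01  2.0000e-01] [545.593 -51.142   0.631] 0.874
cover_bar ('top',) [ 5.5948e+02 -7.7270e+01  2.0000e-01] [ 586.27  -125.127    0.667] 0.914
cover_bar ('side',) [ 5.5948e+02 -7.7270e+01  2.0000e-01] [ 5.47585e+02 -5.34680e+01 -2.80000e-02] 0.827
jar ('top', 'side') [677.69 350.23   0.  ] [6.78330e+02 3.57104e+02 1.49000e-01] 0.549
jar ('top',) [677.69 350.23   0.  ] [677.694 350.227   0.   ] 1.0
jar ('side',) [677.69 350.23   0.  ] [6.78330e+02 3.57104e+02 1.49000e-01] 0.098
[573. 163.  76.]
[ 639. -163.   76.]
[ 518. -188.   76.]
[445. 132.  76.]
handle px [547. 120. 140.]
```

```bash
python3 - <<'E'
from h import *
k=r.get_calibration("top")
ims={c:r.camera(c) for c in("top","side")}
x,f=fit("mug",[530,67,-.3],60); print(x.round(3),f)
for c in("top",): 
    kk=r.get_calibration(c); a=cv2.resize(ims[c][160:290,215:415],None,fx=4,fy=4,interpolation=cv2.INTER_CUBIC)
    def draw(P,col):
        q=proj(kk,P)
        for u,v in q: cv2.circle(a,(int((u+.5-215)*4),int((v+.5-160)*4)),2,col,-1)
    def place(M,p): 
        c_,s=np.cos(p[2]),np.sin(p[2]); return M@np.array([[c_,-s,0],[s,c_,0],[0,0,1]]).T+[p[0],p[1],p[3] if len(p)>3 else 0]
    draw(place(cyl([(31,88)]),[*x,60]),(0,255,0)); draw(place(np.array([[0,58,80.],[0,63,80],[7,63,80],[-7,63,80]]),[*x,60]),(0,0,255))
    b=[546.2,-10.4,.226]; draw(place(cuboid(130,340,76,76.1),b),(255,255,0)); draw(place(cuboid(66,14,94.5,94.6)+[0,-82.5,0],b),(255,0,255))
    cv2.imwrite("pics/crop.png",a)
E
```

```text
[ 5.30374e+02  6.72100e+01 -3.51000e-01] 0.05177682638168335
```

View pics/crop.png

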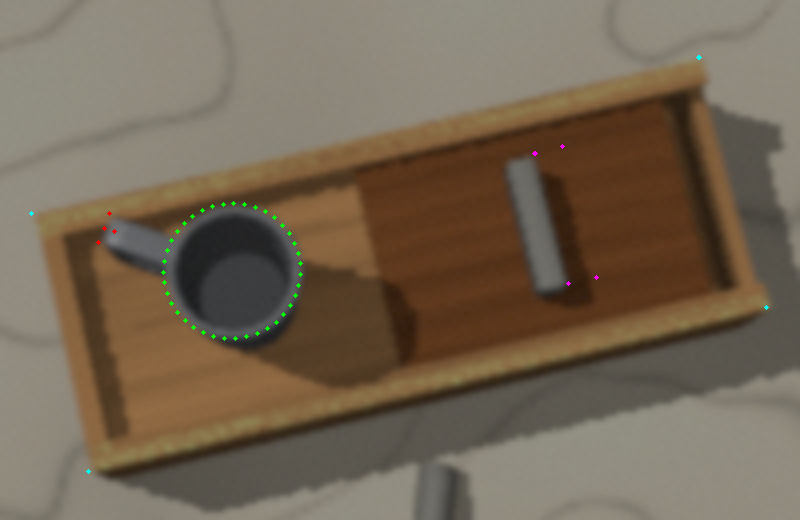

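The mug fit matches: rim overlay on the rim, centre (530,67), yaw −0.35. The bar's top centre is at (348,216), so the cover already stands about 12 mm open. I'll remeasure the bar later. Moving over the mug now.

Emit:
move_arm:
  deltas:
    - [[0.7,-0.7,-0.12,0,0,0],[0.7,-0.7,-0.12,0,0,0],[0.7,-0.7,-0.12,0,0,0],[0.7,-0.7,-0.12,0,0,0],[0.7,-0.7,-0.12,0,0,0],[0.7,-0.7,-0.12,0,0,0]]
  claw: 0
  newtons: 35

```text
t: 3.1
tool_pos: [310.2, -367.4, 262.1]
tcp_rot: [-3.141, -0.002, 0.326]
wrist_force: [-0.3, -0.8, 0.2]
finger_gap: 85.8
gripper_force: 0.0
```

Emit:
move_arm:
  deltas:
    - [[0.7,-0.7,0,0,0,0],[0.7,-0.7,0,0,0,0],[0.7,-0.7,0,0,0,0],[0.7,-0.7,0,0,0,0],[0.7,-0.7,0,0,0,0],[0.7,-0.7,0,0,0,0]]

```text
t: 3.7
tool_pos: [421.1, -146.3, 261.5]
tcp_rot: [-3.141, -0.002, 0.327]
wrist_force: [0.1, -0.7, -0.5]
finger_gap: 85.4
gripper_force: 0.0
```

Emit:
move_arm:
  deltas:
    - [[0.65,-0.65,0,0,0,-1],[0.65,-0.65,0,0,0,-1],[0.65,-0.65,0,0,0,-1],[0.65,-0.65,0,0,0,-1],[0.65,-0.65,0,0,0,-1],[0.65,-0.65,0,0,0,-1],[0.65,-0.65,0,0,0,-1],[0.65,-0.65,0,0,0,-1]]

```text
t: 4.5
tool_pos: [521.7, 54.4, 261.1]
tcp_rot: [-3.141, 0.001, 1.105]
wrist_force: [1.0, 0.8, 0.3]
finger_gap: 85.3
gripper_force: 0.0
```

```bash
cat >> h.py <<'E'
def to(x,y,z,yaw):
    s=r.state();p=s["tool_pos"];R,P,Y=s["tcp_rot"]
    from scipy.spatial.transform import Rotation as Q
    A=Q.from_euler("xyz",[R,P,Y]);B=Q.from_euler("xyz",[np.pi,0,yaw])
    d=A.inv().apply(np.array([x,y,z])-p)/250; w=(A.inv()*B).as_rotvec()/(np.pi/4)
    print("t",round(s["t"],2),"pos",p.round(1),"rpy",np.round([R,P,Y],3),"F",s["wrist_force"].round(1),"gap",round(s["finger_gap"],1),"\nmove",d.round(3),w.round(3))
E
python3 -c "
from h import *
to(530.4,67.2,230,1.22)"
```

```text
t 4.5 pos [521.7  54.4 261.1] rpy [-3.141e+00  1.000e-03  1.105e+00] F [1.  0.8 0.3] gap 85.3 
move [0.061 0.008 0.124] [-0.     0.001 -0.146]
```

Emit:
move_arm:
  deltas:
    - [[0.061,0.008,0.12,0,0,-0.146],[0.061,0.008,0.12,0,0,-0.146],[0.061,0.008,0.2,0,0,-0.146],[0.061,0.008,0.28,0,0,-0.146],[0.061,0.008,0.36,0,0,-0.146],[0.061,0.008,0.44,0,0,-0.146],[0.061,0.008,0.5,0,0,-0.146],[0.061,0.008,0.56,0,0,-0.146],[0.061,0.008,0.6,0,0,-0.146],[0.061,0.008,0.62,0,0,-0.146],[0.061,0.008,0.62,0,0,-0.146]]

```text
t: 5.6
tool_pos: [530.2, 67.6, 106.2]
tcp_rot: [-3.141, 0.0, 1.22]
wrist_force: [-0.8, 0.5, -0.8]
finger_gap: 85.1
gripper_force: 0.0
```

```bash
python3 -c "
from h import *
cv2.imwrite('pics/side1.png',r.camera('side')[200:360,220:420].repeat(3,0).repeat(3,1))
to(530.4,67.2,106,1.22)"
```

```text
t 5.65 pos [530.5  67.8 106.6] rpy [ 3.141 -0.     1.221] F [-0.1 -0.4 -0.7] gap 85.5 
move [-0.003  0.     0.003] [ 0.    -0.     0.001]
```

View pics/side1.png

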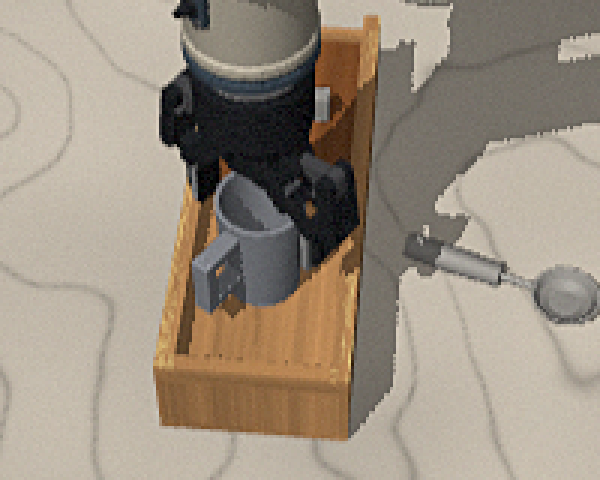

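The fingers straddle the mug, one on each side and clear of the handle, with the tips above the rails. Closing.

Emit:
move_arm:
  deltas:
    - [[0,0,0,0,0,0],[0,0,0,0,0,0],[0,0,0,0,0,0],[0,0,0,0,0,0],[0,0,0,0,0,0],[0,0,0,0,0,0],[0,0,0,0,0,0],[0,0,0,0,0,0],[0,0,0,0,0,0],[0,0,0,0,0,0]]
  claw: 1
  newtons: 35

```text
t: 6.65
tool_pos: [530.9, 68.3, 107.2]
tcp_rot: [3.14, -0.001, 1.222]
wrist_force: [-1.3, 0.5, 5.6]
finger_gap: 59.4
gripper_force: 37.0
```

Emit:
move_arm:
  deltas:
    - [[0,0,-0.02,0,0,0],[0,0,-0.06,0,0,0],[0,0,-0.12,0,0,0],[0,0,-0.2,0,0,0],[0,0,-0.28,0,0,0],[0,0,-0.34,0,0,0],[0,0,-0.38,0,0,0],[0,0,-0.4,0,0,0],[0,0,-0.4,0,0,0]]

```text
t: 7.55
tool_pos: [530.6, 68.2, 206.8]
tcp_rot: [3.141, -0.0, 1.222]
wrist_force: [0.1, -0.3, -1.8]
finger_gap: 59.5
gripper_force: 38.1
```

```bash
python3 -c "
from h import *
to(526.5,342,206,1.22)"
```

```text
t 7.55 pos [530.6  68.2 206.8] rpy [ 3.141 -0.     1.222] F [ 0.1 -0.3 -1.8] gap 59.5 
move [ 1.024 -0.39   0.003] [ 0.001 -0.     0.002]
```

Emit:
move_arm:
  deltas:
    - [[0.08,-0.03,0,0,0,0],[0.2,-0.08,0,0,0,0],[0.34,-0.135,0,0,0,0],[0.48,-0.19,0,0,0,0],[0.62,-0.245,0,0,0,0],[0.76,-0.3,0,0,0,0],[0.88,-0.345,0,0,0,0],[0.96,-0.375,0,0,0,0],[1.0,-0.39,0,0,0,0],[1.0,-0.39,0,0,0,0],[1.0,-0.39,0,0,0,0]]

```text
t: 8.65
tool_pos: [523.9, 335.4, 205.6]
tcp_rot: [-3.141, 0.001, 1.222]
wrist_force: [0.2, -0.6, -1.8]
finger_gap: 59.3
gripper_force: 38.2
```

```bash
python3 - <<'E'
from h import *
for c in("top","side"):r.camera(c)
to(526.5,342,58,1.22)
z=r.state()["tool_pos"][2]-46.4
for zz in (z-4,z,z+4):
    try: x,f=fit("mug",[526,336,-.35],zz,("side",)); print(zz,x.round(2),round(f,3))
    except Exception as e: print(e)
E
```

```text
t 8.75 pos [524.2 335.1 206.1] rpy [-3.141e+00  1.000e-03  1.221e+00] F [ 0.5 -0.1 -1.7] gap 59.7 
move [ 0.03  -0.001  0.592] [-0.     0.001  0.001]
155.66255676973748 [ 5.2414e+02  3.3287e+02 -3.6000e-01] 0.433
159.66255676973748 [ 5.2294e+02  3.3406e+02 -3.5000e-01] 0.438
163.66255676973748 [ 5.2196e+02  3.3556e+02 -3.4000e-01] 0.443
```

Emit:
move_arm:
  deltas:
    - [[0.03,0,0.06,0,0,0],[0.03,0,0.16,0,0,0],[0.03,0,0.27,0,0,0],[0.03,0,0.37,0,0,0],[0.03,0,0.45,0,0,0],[0.03,0,0.51,0,0,0],[0.03,0,0.55,0,0,0],[0.03,0,0.57,0,0,0],[0.03,0,0.58,0,0,0],[0.03,0,0.58,0,0,0],[0.03,0,0.58,0,0,0]]

```text
t: 10.0
tool_pos: [527.3, 343.8, 62.1]
tcp_rot: [3.141, -0.001, 1.222]
wrist_force: [-0.3, 0.8, -2.0]
finger_gap: 59.7
gripper_force: 38.1
```

Emit:
move_arm:
  deltas:
    - [[0,0,0.003,0,0,0],[0,0,0.006,0,0,0],[0,0,0.009,0,0,0],[0,0,0.009,0,0,0],[0,0,0.009,0,0,0]]

```text
t: 10.5
tool_pos: [526.8, 343.4, 59.0]
tcp_rot: [-3.142, 0.0, 1.222]
wrist_force: [-0.2, -0.3, -2.3]
finger_gap: 59.5
gripper_force: 38.2
```

Emit:
move_arm:
  deltas:
    - [[0,0,0.003,0,0,0],[0,0,0.006,0,0,0],[0,0,0.006,0,0,0],[0,0,0.006,0,0,0]]

```text
t: 10.9
tool_pos: [526.8, 343.4, 57.5]
tcp_rot: [-3.142, 0.0, 1.222]
wrist_force: [0.3, -0.5, -2.3]
finger_gap: 59.4
gripper_force: 38.2
```

Emit:
move_arm:
  deltas:
    - [[0,0,0.003,0,0,0],[0,0,0.004,0,0,0],[0,0,0.004,0,0,0],[0,0,0.004,0,0,0]]

```text
t: 11.3
tool_pos: [526.9, 343.6, 57.2]
tcp_rot: [3.141, -0.0, 1.222]
wrist_force: [-2.1, 0.5, 5.1]
finger_gap: 59.3
gripper_force: 38.5
```

The wrist force went from −2.3 to +5.1 N, so the mug is touching the mat. Releasing and rising.

Emit:
move_arm:
  deltas:
    - [[0,0,0,0,0,0],[0,0,0,0,0,0],[0,0,0,0,0,0],[0,0,0,0,0,0],[0,0,0,0,0,0],[0,0,0,0,0,0],[0,0,0,0,0,0]]
  claw: 0

```text
t: 12.0
tool_pos: [526.8, 343.4, 56.5]
tcp_rot: [3.142, -0.0, 1.222]
wrist_force: [-0.7, -0.4, 0.2]
finger_gap: 85.4
gripper_force: 0.0
```

Emit:
move_arm:
  deltas:
    - [[0,0,-0.04,0,0,0],[0,0,-0.1,0,0,0],[0,0,-0.2,0,0,0],[0,0,-0.35,0,0,0],[0,0,-0.5,0,0,0],[0,0,-0.6,0,0,0],[0,0,-0.6,0,0,0]]

```text
t: 12.7
tool_pos: [529.0, 344.9, 212.5]
tcp_rot: [3.136, -0.007, 1.222]
wrist_force: [0.9, -0.6, 0.2]
finger_gap: 85.4
gripper_force: 0.0
```

Emit:
move_arm:
  deltas:
    - [[-1,0.36,0,0,0,0.5],[-1,0.36,0,0,0,0.5],[-1,0.36,0,0,0,0.5],[-1,0.36,0,0,0,0.5],[-1,0.36,0,0,0,0.5],[-1,0.36,0,0,0,0.5],[-1,0.36,0,0,0,0.5]]

```text
t: 13.4
tool_pos: [525.7, 75.7, 206.8]
tcp_rot: [3.141, 0.0, 0.826]
wrist_force: [0.0, 0.4, -0.1]
finger_gap: 85.6
gripper_force: 0.0
```

```bash
python3 - <<'E'
from h import *
ims={c:r.camera(c) for c in("top","side")}
x,f=fit("mug",[527,343,-.35],10); print("mug",x.round(2),round(f,3))
cv2.imwrite("pics/top2.png",ims["top"][130:300,90:430].repeat(2,0).repeat(2,1))
cv2.imwrite("pics/side2.png",ims["side"])
to(560,-80,150,.22)
E
```

```text
mug [ 5.2666e+02  3.4189e+02 -3.3000e-01] 0.065
t 13.6 pos [526.   78.9 206.6] rpy [-3.141 -0.     0.83 ] F [-0.8 -0.5 -0.7] gap 85.7 
move [-0.377  0.529  0.226] [-0.    -0.     0.777]
```

View pics/top2.png

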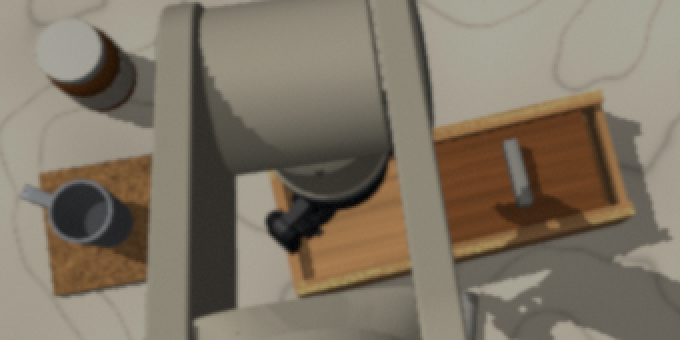

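View pics/side2.png

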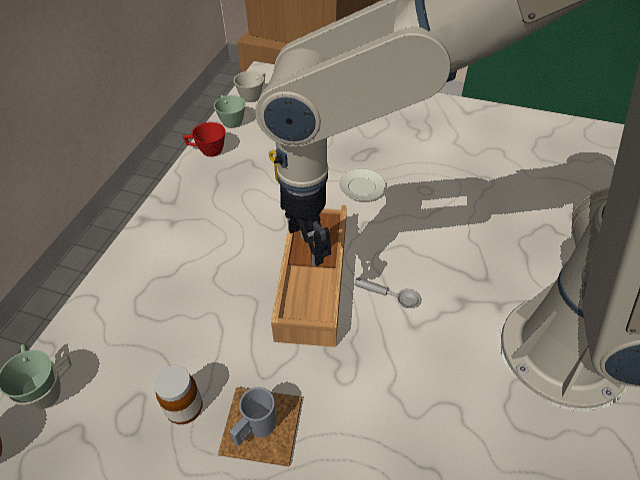

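The mug stands upright in the middle of the mat. In the crop the bar is at about (518,172), fully visible. I'll segment the grey bar from the first pictures, since the cover hasn't moved, and fit it.

```bash
python3 - <<'E'
from h import *
m={}
for c,(u,v,a,b) in dict(top=(349,216,16,24),side=(316,236,22,12)).items():
    im=cv2.imread(f"pics/{c}0.png"); hsv=cv2.cvtColor(im,cv2.COLOR_BGR2HSV)
    g=((hsv[...,1]<75)&(hsv[...,2]>60)).astype(np.uint8); w=np.zeros_like(g); w[v-b:v+b,u-a:u+a]=1; g*=w
    n,l,s,_=cv2.connectedComponentsWithStats(g); i=1+s[1:,4].argmax(); m[c]=l==i; print(c,s[i])
for cs in(("top","side"),("top",),("side",)):
    x,f=fit("cover_bar",[560,-77,.22],0,cs,m); print(cs,x.round(2),round(f,3))
to(560,-77,150,.22)
E
```

```text
top [341 199  16  34 280]
side [301 227  29  14 325]
('top', 'side') [ 5.6181e+02 -7.6820e+01  2.3000e-01] 0.115
('top',) [ 5.6249e+02 -7.6820e+01  2.1000e-01] 0.112
('side',) [ 5.6108e+02 -7.6230e+01  2.4000e-01] 0.112
t 13.6 pos [526.   78.9 206.6] rpy [-3.141 -0.     0.83 ] F [-0.8 -0.5 -0.7] gap 85.7 
move [-0.369  0.521  0.226] [-0.    -0.     0.777]
```

Emit:
move_arm:
  deltas:
    - [[-0.363,0.527,0,0,0,0.777],[-0.363,0.527,0,0,0,0.777],[-0.363,0.527,0.1,0,0,0.777],[-0.363,0.527,0.226,0,0,0.777],[-0.363,0.527,0.226,0,0,0.777],[-0.363,0.527,0.226,0,0,0.777],[-0.363,0.527,0.226,0,0,0.777]]

```text
t: 14.3
tool_pos: [562.6, -76.8, 151.2]
tcp_rot: [3.141, -0.001, 0.223]
wrist_force: [-0.3, 0.2, -0.1]
finger_gap: 85.5
gripper_force: 0.0
```

```bash
python3 - <<'E'
from h import *
to(562,-76.7,75,.22)
E
```

```text
t 14.3 pos [562.6 -76.8 151.2] rpy [ 3.141e+00 -1.000e-03  2.230e-01] F [-0.3  0.2 -0.1] gap 85.5 
move [-0.003 -0.001  0.305] [ 0.    -0.002  0.004]
```

Emit:
move_arm:
  deltas:
    - [[0,0,0.05,0,0,0],[0,0,0.12,0,0,0],[0,0,0.18,0,0,0],[0,0,0.23,0,0,0],[0,0,0.27,0,0,0],[0,0,0.295,0,0,0],[0,0,0.305,0,0,0],[0,0,0.305,0,0,0]]

```text
t: 15.1
tool_pos: [561.8, -78.2, 73.7]
tcp_rot: [-3.142, 0.0, 0.219]
wrist_force: [0.9, 0.9, -0.2]
finger_gap: 85.4
gripper_force: 0.0
```

Emit:
move_arm:
  deltas:
    - [[0,0,0,0,0,0],[0,0,0,0,0,0],[0,0,0,0,0,0],[0,0,0,0,0,0],[0,0,0,0,0,0],[0,0,0,0,0,0],[0,0,0,0,0,0],[0,0,0,0,0,0],[0,0,0,0,0,0],[0,0,0,0,0,0],[0,0,0,0,0,0],[0,0,0,0,0,0]]
  claw: 1
  newtons: 25

```text
t: 16.3
tool_pos: [561.8, -78.2, 74.0]
tcp_rot: [3.142, -0.0, 0.219]
wrist_force: [-0.6, 0.1, 5.3]
finger_gap: 13.3
gripper_force: 27.4
```

The bar is gripped (gap 13.3 mm). Sliding along tool −y.

Emit:
move_arm:
  deltas:
    - [[0,-0.02,0,0,0,0],[0,-0.06,0,0,0,0],[0,-0.12,0,0,0,0],[0,-0.18,0,0,0,0],[0,-0.24,0,0,0,0],[0,-0.3,0,0,0,0],[0,-0.36,0,0,0,0],[0,-0.42,0,0,0,0],[0,-0.47,0,0,0,0],[0,-0.5,0,0,0,0],[0,-0.5,0,0,0,0],[0,-0.5,0,0,0,0]]

```text
t: 17.5
tool_pos: [533.5, 44.3, 74.0]
tcp_rot: [-3.141, 0.002, 0.219]
wrist_force: [-6.0, 1.5, 9.8]
finger_gap: 13.0
gripper_force: 28.1
```

Emit:
move_arm:
  deltas:
    - [[0,-0.01,0,0,0,0],[0,-0.02,0,0,0,0],[0,-0.03,0,0,0,0],[0,-0.04,0,0,0,0],[0,-0.05,0,0,0,0],[0,-0.06,0,0,0,0],[0,-0.06,0,0,0,0],[0,-0.06,0,0,0,0]]

```text
t: 18.3
tool_pos: [530.2, 58.5, 74.0]
tcp_rot: [-3.141, 0.002, 0.219]
wrist_force: [-5.3, -0.4, 11.0]
finger_gap: 13.4
gripper_force: 28.1
```

Emit:
move_arm:
  deltas:
    - [[0,-0.006,0,0,0,0],[0,-0.012,0,0,0,0],[0,-0.018,0,0,0,0],[0,-0.024,0,0,0,0],[0,-0.024,0,0,0,0],[0,-0.024,0,0,0,0]]

```text
t: 18.9
tool_pos: [528.9, 64.1, 74.0]
tcp_rot: [3.142, 0.002, 0.219]
wrist_force: [-5.6, -2.8, 11.4]
finger_gap: 13.4
gripper_force: 28.2
```

Emit:
move_arm:
  deltas:
    - [[0,-0.006,0,0,0,0],[0,-0.012,0,0,0,0],[0,-0.016,0,0,0,0],[0,-0.016,0,0,0,0],[0,-0.016,0,0,0,0]]

```text
t: 19.4
tool_pos: [528.6, 65.5, 74.0]
tcp_rot: [3.138, 0.002, 0.221]
wrist_force: [-1.3, -19.3, 9.2]
finger_gap: 13.4
gripper_force: 28.1
```

Emit:
move_arm:
  deltas:
    - [[0,-0.004,0,0,0,0],[0,-0.008,0,0,0,0],[0,-0.008,0,0,0,0],[0,-0.008,0,0,0,0]]

```text
t: 19.8
tool_pos: [528.6, 65.6, 74.0]
tcp_rot: [3.135, 0.002, 0.221]
wrist_force: [-1.0, -31.5, 9.5]
finger_gap: 13.5
gripper_force: 28.5
```

The cover is hard against the end stop: 31 N with no further motion. Releasing and retreating.

Emit:
move_arm:
  deltas:
    - [[0,0,0,0,0,0],[0,0,0,0,0,0],[0,0,0,0,0,0],[0,0,0,0,0,0],[0,0,0,0,0,0],[0,0,0,0,0,0],[0,0,0,0,0,0],[0,0,0,0,0,0]]
  claw: 0

```text
t: 20.6
tool_pos: [528.8, 70.3, 73.8]
tcp_rot: [-3.142, -0.0, 0.219]
wrist_force: [-0.2, -0.7, -0.9]
finger_gap: 85.2
gripper_force: 0.0
```

Emit:
move_arm:
  deltas:
    - [[0,0,-0.05,0,0,0],[0,0,-0.15,0,0,0],[0,0,-0.3,0,0,0],[0,0,-0.5,0,0,0],[0,0,-0.65,0,0,0],[0,0,-0.65,0,0,0]]

```text
t: 21.2
tool_pos: [531.9, 70.6, 242.9]
tcp_rot: [3.141, -0.01, 0.219]
wrist_force: [-0.2, 0.2, -0.1]
finger_gap: 85.1
gripper_force: 0.0
```

Emit:
move_arm:
  deltas:
    - [[-0.3,0.9,0,0,0,0],[-0.3,0.9,0,0,0,0],[-0.3,0.9,0,0,0,0],[-0.3,0.9,0,0,0,0],[-0.3,0.9,0,0,0,0],[-0.3,0.9,0,0,0,0],[-0.3,0.9,0,0,0,0]]

```text
t: 21.9
tool_pos: [503.9, -166.3, 236.1]
tcp_rot: [-3.141, 0.0, 0.217]
wrist_force: [-0.5, 0.3, 0.0]
finger_gap: 85.4
gripper_force: 0.0
```

Emit:
move_arm:
  deltas:
    - [[-0.3,0.9,0,0,0,0],[-0.3,0.9,0,0,0,0],[-0.3,0.9,0,0,0,0],[-0.3,0.9,0,0,0,0],[-0.3,0.9,0,0,0,0],[-0.3,0.9,0,0,0,0],[-0.3,0.9,0,0,0,0]]

```text
t: 22.6
tool_pos: [480.3, -400.6, 235.8]
tcp_rot: [-3.14, 0.0, 0.219]
wrist_force: [0.6, 0.5, -0.4]
finger_gap: 85.6
gripper_force: 0.0
```

```bash
python3 - <<'E'
from h import *
ims={c:r.camera(c) for c in("top","side")}
x,f=fit("mug",[527,343,-.35],10); print("mug",x.round(2),round(f,3))
cv2.imwrite("pics/top3.png",ims["top"]); cv2.imwrite("pics/side3.png",ims["side"][180:480,140:460].repeat(2,0).repeat(2,1)[:600])
to(500,0,200,.22)
E
```

```text
mug [ 5.2583e+02  3.4159e+02 -3.6000e-01] 0.064
t 22.8 pos [ 480.5 -399.8  236.4] rpy [-3.141  0.     0.221] F [ 0.5  0.2 -0. ] gap 85.4 
move [ 0.426 -1.543  0.146] [-0.001  0.     0.001]
```

View pics/top3.png

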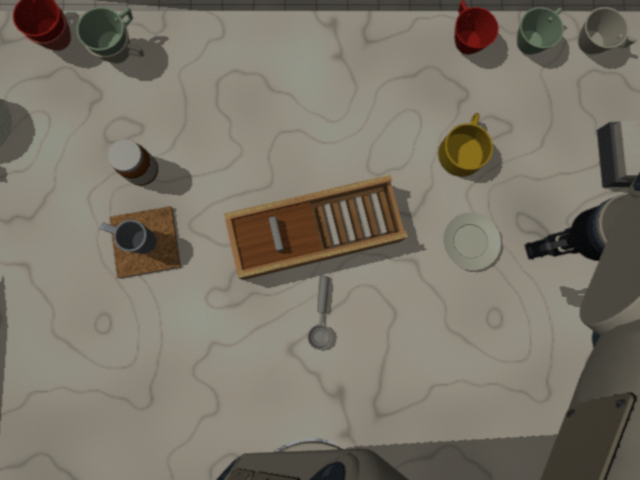

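View pics/side3.png

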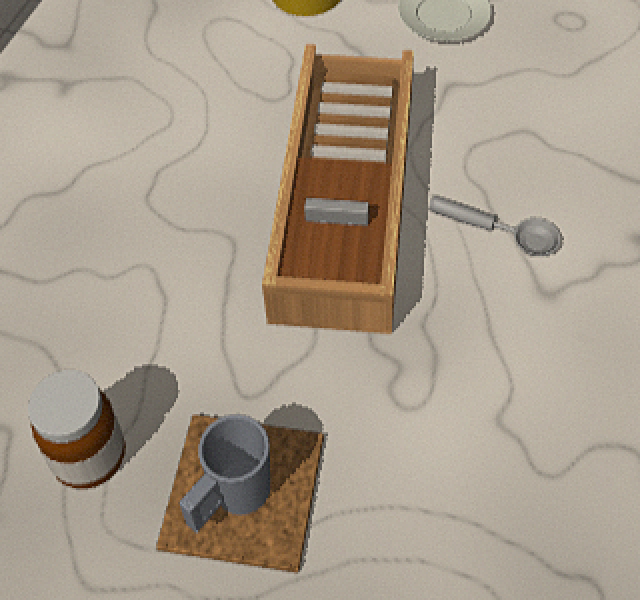

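The cover's bar is at (277,232), with the compartment uncovered at (355,215). The mug stands upright in the middle of the mat at (130,237), and the bystanders are where they were. Handing in.

```bash
python3 -c "
from workcell import r
print(r.close_job())"
```

```text
the job is handed in; nothing more can be done
None
```

The mug stands upright in the middle of the cork mat, the cover is fully open against its end stop, the bystanders look unmoved in the last pictures, and the job was handed in at about 23 s of the 54 s allowed.

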